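Change the sample tube on the sloped reading rest

TASK

The tall sample tube lying in the sloped reading rest has been read: take it off and put it back upright in the free hole of the rack, pushed fully home, then fetch the other tall tube from the rack and lay it in the rest's channel, cap end up, with its foot down against the stop. The tubes are glass, so do not drop them, leave the two short tubes and the two bottles where they are, and let go of everything at the end.

Things in the scene. Friction and masses are not known exactly. Their poses are not given: they have to be found in the camera images.
- read_tube: the tube that starts in the sloped rest: glass, 150 mm long, 26 mm diameter, slightly tapered over the last 5 mm at the foot to a flat 16 mm wide; the top 32 mm is a black screw cap of 29 mm diameter. Origin at the centre of its foot, +z along the tube towards the cap. About 80 g.
- next_tube: the other tall tube, same make and size as read_tube (150 mm long, origin at the foot, +z to the cap); it starts in one of the rack's holes and stands 50 mm higher than the short tubes there.
- short_a: short tube of the same kind, 100 mm long (same diameters and cap), standing in the rack; stays there. Origin at its foot, +z to the cap.
- short_b: second short tube, as short_a; stays in the rack.
- rack: fixed grey plastic block rack, 70 x 230 x 75 mm high, with one row of four blind holes along its y axis, 56 mm apart. Origin at the centre of its underside on the bench, z up.
- hole0 (a point): centre of the mouth of rack hole 0 (at y = -84 mm in the rack's frame), 75 mm above the bench; the hole is 31 mm wide with a 2 mm chamfer and 65 mm deep, so a tube that is fully home has its foot 10 mm above the bench. Three holes start with a tube, one is free.
- hole1 (a point): centre of the mouth of rack hole 1 (at y = -28 mm in the rack's frame), 75 mm above the bench; the hole is 31 mm wide with a 2 mm chamfer and 65 mm deep, so a tube that is fully home has its foot 10 mm above the bench. Three holes start with a tube, one is free.
- hole2 (a point): centre of the mouth of rack hole 2 (at y = 28 mm in the rack's frame), 75 mm above the bench; the hole is 31 mm wide with a 2 mm chamfer and 65 mm deep, so a tube that is fully home has its foot 10 mm above the bench. Three holes start with a tube, one is free.
- hole3 (a point): centre of the mouth of rack hole 3 (at y = 84 mm in the rack's frame), 75 mm above the bench; the hole is 31 mm wide with a 2 mm chamfer and 65 mm deep, so a tube that is fully home has its foot 10 mm above the bench. Three holes start with a tube, one is free.
- rest: fixed sloped reading rest: white base plate 150 x 100 x 12 mm carrying the channel. Origin at the centre of its underside on the bench, z up; the channel leans back towards its -x (which points roughly to the right as the robot sees it, -y).
- cradle: the rest's fixed open aluminium V channel, leaning 30 deg from vertical, upper end towards the right as the robot sees it, open side (+x) up. Origin: centre of the foot of a tube lying in it, on the stop plate (x = 45, z = 45 mm in rest's frame); +z up along the tube's axis. Two 5 mm walls at 90 deg span z = 5 to 85 mm, 13 mm from the axis, edges 18 mm either side of it.
- reagent: bystander: brown bottle, 62 mm diameter, 125 mm high, origin under its centre
- water: bystander: clear bottle, 66 mm diameter, 150 mm high, origin under its centre

How it is judged:
By the outcome, as a careful person would: the job done as asked, in the order asked, and still so for the second after the job is handed in, with the robot touching nothing.
It also fails if it takes over 56 s, if anything falls off the work surface, if the arm or the gripper's body presses on something with over 40 N, if the wrist force passes 120 N, or if a joint passes its speed limit or range.

ROBOT

A 6-joint arm with a two-finger parallel gripper is mounted at the origin on the work surface. World frame = base frame: x ahead of the robot, y to its left, z up, the work surface at z = 0. Lengths are in m, angles in rad, forces in N, time in s.
With the tool pointing down it reaches from about 0.35 to 0.775 m from the base axis. Payload 7.3 kg.
Tool frame: the origin (TCP) lies on the centre line of the jaws, within the pads' length; the fingertips stand 11 mm ahead of it and the grasp point (between the pads) lies 8 mm behind it; y points along the fingers, z is the direction in which the jaws open and shut, and the axes are right-handed (so a half turn about y gives the same grasp; the last joint's range is limited). The gripper opens to 92 mm and grips with 3 to 60 N. Pads are 19 mm wide; open, the fingers measure 130 mm over their backs; the gripper's body (75 mm by 190 mm) begins 47 mm behind the grasp point.
Start: joints at [1.06, 0.342, 1.524, -0, 1.275, -0.146], TCP at [0.187, 0.49, 0.238] pointing down, gripper open.
Joint ranges: [-2.53, 2.53], [-0.77, 2.02], [0.04, 2.7], [-1, 4.14], [0.28, 2.66], [-3.11, 3.11]. Speed limits (rad/s): [2.57, 2.57, 3.14, 3.14, 3.14, 3.14].

INTERFACE

Orientations are given as [roll, pitch, yaw] about the fixed x, y, z axes, in that order (R = Rz(yaw) Ry(pitch) Rx(roll)).
In Python, from cell import robot, cams gives the robot as it stands.
- The arm moves only by the tool apply_moves, never from a script. Its argument "plan" is a list of rows, each a list of 7 numbers: the shift along the tool's x, y, z in m, then the turn, a rotation vector about the tool's x, y, z in degrees, then the gripper command: -1 is fully open, 1 is shut, values between are in proportion. A call has exactly 5 rows; each row is the pose to reach, as a shift and turn from the pose commanded when the call began, along the tool's axes at that moment; what a row does not reach only later rows make up. A row lasts 1/8 s, in which the tool goes at most 62.5 mm and 10.7 degrees, less where a joint would pass 70% of its speed; a pose out of reach is approached as far as the arm can. A call with a gripper value outside its range is refused whole. The fingers move at their own pace and stop on an object; "squeeze" is the grip in N (left out, the last holds). Time passes only in rows, so rows that repeat a pose let the fingers close, or fill a call up. It gives the time, the measured TCP pose, the force and the opening at its end, in the units of the state.
- robot.observe(): the state, without advancing time (a new reading comes with each control period).
- cams.read_camera(name): name is "scene" or "top" or "wrist"; returns the picture (384x512x3 uint8, blue, green, red); there is no depth.
- cams.calibration(name): a dict with "fx", "fy", "cx", "cy" (pixels), "extrinsics" (4x4, takes a point from world to camera coordinates); the wrist camera has in their place "T_tool_cam" (4x4, takes a point from camera to tool coordinates, whose origin is the TCP and whose axes are the tool frame's). Camera axes: x right, y up, looking along -z (the intrinsics and any distortion apply to the point x, -y, -z); pixel columns grow to the right and rows downward; lengths in m; the calibration is good to about 2 mm. A picture is of the moment at which its call begins: read the wrist's pose just before it. calibration takes no time and is no camera call.
- robot.hand_in(): hands the job in, once; it reports no verdict.
The state is a dict: "time": time; "qpos": joint angles; "qvel": joint speeds; "joint_efforts": joint torques, N m; "tool_pos": TCP position; "tool_rot": TCP orientation; "contact_force": force on the tool from outside, world axes, zero at the start; "torque": the same for the moment, N m; "opening": finger opening in m.
Only numpy, scipy, OpenCV 4.12 (cv2) and the standard library are available. Lean on these libraries where they do the work, as an engineer would, in place of code of your own. Each camera call takes 0.05 s, during which the arm holds its last target. There are 200 camera calls.

## Working session

There is one attempt and no reset: what is moved stays moved. The work goes in short steps, Python scripts to look and compute and a tool call to move; the robot and the scene stay as the last step left them, time stands still between calls to the robot, and variables do not carry over. Pictures are saved under pics/ and viewed, about 8 in all and at most 12, crops included, and the job is handed in when it is done.

Besides the shell and the picture viewer there is one more tool, called after "Request:" as name(argument=value, ...), one argument or row to a line, values as JSON. apply_moves: Moves the arm, as the interface text tells. Its arguments: {"type":"object","properties":{"plan":{"type":"array","items":{"type":"array","items":{"type":"number"}}},"squeeze":{"type":"number"}},"required":["plan"]}

```bash
ls; mkdir -p pics
python3 - <<'E'
from cell import robot, cams
import cv2, numpy as np
np.set_printoptions(precision=4,suppress=True)
print(robot.observe())
for n in("scene","top"):
    cv2.imwrite(f"pics/{n}0.png",cams.read_camera(n)); print(n,cams.calibration(n))
print(cams.calibration("wrist"))
E
```

```text
pics
{'time': 0.0, 'qpos': array([ 1.06  ,  0.3427,  1.525 , -0.    ,  1.2754, -0.146 ]), 'qvel': array([ 0.0014,  0.0007,  0.0015,  0.0021, -0.0017, -0.    ]), 'joint_efforts': array([  0.0012, -43.1249, -24.4226,   0.0718,   0.0561,  -0.0001]), 'tool_pos': array([0.1871, 0.4901, 0.237 ]), 'tool_rot': array([-1.5723,  0.0002, -0.3648]), 'contact_force': array([ 0.1787, -0.5047, -0.1825]), 'torque': array([-0.0291,  0.0091,  0.0012]), 'opening': 0.09236951423065135}
scene {'fx': 422.24855393265875, 'fy': 422.24855393265875, 'cx': 253.34084212252213, 'cy': 188.64753882569792, 'extrinsics': array([[ 0.5259,  0.8504,  0.0134, -0.3293],
       [-0.6687,  0.4037,  0.6244,  0.3786],
       [ 0.5256, -0.3373,  0.781 , -1.3109],
       [ 0.    ,  0.    ,  0.    ,  1.    ]])}
top {'fx': 497.1421048467446, 'fy': 497.1421048467446, 'cx': 257.5489789394428, 'cy': 188.62945197684104, 'extrinsics': array([[-0.0119, -0.9999, -0.0098, -0.0127],
       [ 0.9969, -0.0127,  0.0771, -0.6554],
       [-0.0772, -0.0089,  0.997 , -1.1938],
       [ 0.    ,  0.    ,  0.    ,  1.    ]])}
{'fx': 320.1473881665479, 'fy': 320.1473881665479, 'cx': 252.60858334295096, 'cy': 193.18949771202514, 'T_tool_cam': array([[-0.0003, -0.9687, -0.2482, -0.0663],
       [-0.0003,  0.2482, -0.9687, -0.1461],
       [ 1.    , -0.0002, -0.0004,  0.001 ],
       [ 0.    ,  0.    ,  0.    ,  1.    ]])}
```

View pics/scene0.png

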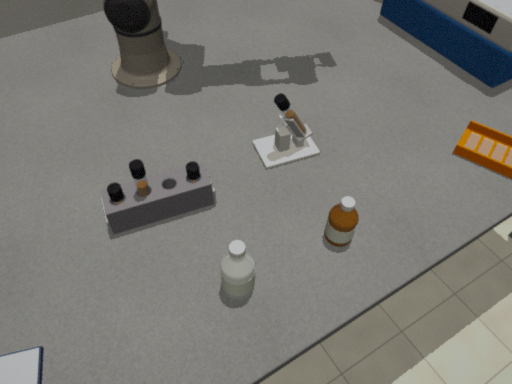

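View pics/top0.png

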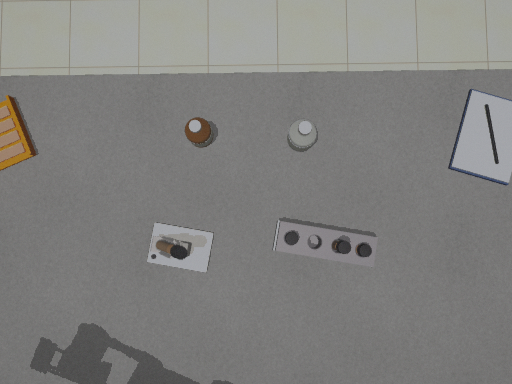

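Rest is at the left (top pic ~(180,247)), rack at right with holes at about (292,238), free (315,241), tall (343,247), (364,250). I'll enlarge for precise pixels.

Run:
```python
import cv2, numpy as np
t=cv2.imread("pics/top0.png"); s=cv2.imread("pics/scene0.png")
a=cv2.resize(t[215:280,140:220],None,fx=5,fy=5,interpolation=cv2.INTER_CUBIC)   #400x325
b=cv2.resize(t[215:270,268:388],None,fx=6.6,fy=5,interpolation=cv2.INTER_CUBIC) #~792x275
c=cv2.resize(s[90:155,250:330],None,fx=5,fy=5,interpolation=cv2.INTER_CUBIC)
im=np.zeros((600,800,3),np.uint8); im[:325,:400]=a; im[:325,400:]=c; im[325:,:b.shape[1]]=b
cv2.imwrite("pics/z.png",im)
```

```text
(no output)
```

View pics/z.png

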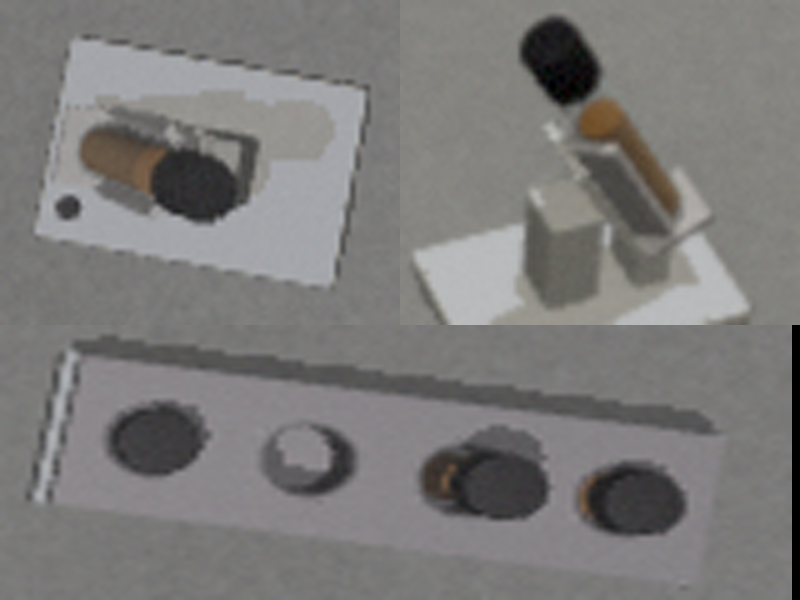

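```bash
cat > h.py <<'E'
import numpy as np, cv2
from scipy.spatial.transform import Rotation as R
from scipy.optimize import least_squares
from cell import robot, cams
np.set_printoptions(precision=4,suppress=True)
def cam(n,st=None):
    c=cams.calibration(n)
    if n=="wrist":
        T=np.eye(4); T[:3,:3]=R.from_euler('xyz',st['tool_rot']).as_matrix(); T[:3,3]=st['tool_pos']
        E=np.linalg.inv(T@c['T_tool_cam'])
    else: E=c['extrinsics']
    return c,E
def proj(cE,P):
    c,E=cE; q=np.atleast_2d(P)@E[:3,:3].T+E[:3,3]
    return np.c_[c['cx']-c['fx']*q[:,0]/q[:,2], c['cy']+c['fy']*q[:,1]/q[:,2]]
def body(p,P):  # planar pose x,y,yaw
    P=np.atleast_2d(P); c,s=np.cos(p[2]),np.sin(p[2])
    return np.c_[p[0]+c*P[:,0]-s*P[:,1], p[1]+s*P[:,0]+c*P[:,1], P[:,2]]
def fit(obs,x0):  # obs: list of (cE, model pts, pixels)
    f=lambda p: np.concatenate([(proj(c,body(p,M))-u).ravel() for c,M,u in obs])
    r=least_squares(f,x0); return r.x, r.fun.reshape(-1,2)
def goto(pos,Rm):  # shift (mm) and turn (deg) in tool axes
    st=robot.observe(); R0=R.from_euler('xyz',st['tool_rot'])
    sh=R0.inv().apply(np.array(pos)-st['tool_pos']); tu=(R0.inv()*R.from_matrix(Rm)).as_rotvec(degrees=True)
    print("shift mm",sh*1000,"turn",tu,"|",np.linalg.norm(sh)*1000,np.linalg.norm(tu))
E
cat > m.py <<'E'
from h import *
t=cam("top"); s=cam("scene")
restM=np.array([[75,50,12],[-75,50,12],[-75,-50,12],[75,-50,12]])/1e3
# plate TL in image = far(+x world), left(+y): rest +x ~ world +y -> rest y ~ -world x
rest_px=np.array([[147.4,262],[206.6,272],[213.6,233],[155,222.6]])
p,res=fit([(t,restM,rest_px)],[.62,.15,1.5]); print("rest",p,res)
rackM=np.array([[35,115,75],[35,-115,75],[-35,-115,75],[-35,115,75]])/1e3
rk=np.array([[279.4,220.4],[377.4,237],[374,266.6],[275.6,250.6]])
hM=np.array([[0,84,110],[0,28,75],[0,-28,160],[0,-84,110]])/1e3
hp=np.array([[291.8,238],[314.7,242],[343.8,247.4],[364.5,250]])
q,res=fit([(t,rackM,rk),(t,hM,hp)],[.62,-.15,0]); print("rack",q,res)
print("holes",body(q,hM))
sh=np.array([[192.5,167],[137.5,162.5],[116,187.5]])
print("scene px cap tops (L-order hole3,tall,hole0)",proj(s,body(q,hM[[0,2,3]])),"scene corners rest",proj(s,body(p,restM)))
ax=np.array([-.5,0,3**.5/2]); foot=np.array([.045,0,.045])
print("tube foot/top",body(p,[foot,foot+.15*ax]),proj(t,body(p,[foot,foot+.15*ax])),proj(s,body(p,[foot,foot+.15*ax])))
E
python3 m.py
```

```text
rest [0.5138 0.1704 1.388 ] [[-0.4596  0.2744]
 [ 0.3814  0.8144]
 [ 0.5858 -0.5743]
 [-0.5119 -0.5383]]
rack [ 0.5208 -0.1798 -0.1735] [[ 0.5083  0.4433]
 [ 0.0825 -0.2518]
 [-0.8308  0.0833]
 [-0.4258 -0.0244]
 [-0.2478  0.1588]
 [-0.2663 -0.286 ]
 [ 0.4322 -0.3238]
 [ 0.7034  0.2152]]
holes [[ 0.5353 -0.0971  0.11  ]
 [ 0.5256 -0.1522  0.075 ]
 [ 0.5159 -0.2074  0.16  ]
 [ 0.5063 -0.2626  0.11  ]]
scene px cap tops (L-order hole3,tall,hole0) [[193.5903 165.3842]
 [137.2739 163.7576]
 [115.1267 187.3009]] scene corners rest [[304.5395 125.9833]
 [252.5379 139.8226]
 [267.1818 166.7269]
 [321.4916 151.2608]]
tube foot/top [[0.522  0.2146 0.045 ]
 [0.5083 0.1409 0.1749]] [[159.917  244.6656]
 [181.8963 252.8409]] [[303.7943 131.8979]
 [279.9493  98.0744]]
```

```bash
cat >> h.py <<'E'
REST=np.array([0.5138,0.1704,1.388]); RACK=np.array([0.5208,-0.1798,-0.1735])
def tool(axis,jaw):
    y=-axis/np.linalg.norm(axis); z=jaw-y*(jaw@y); z/=np.linalg.norm(z); return np.c_[np.cross(y,z),y,z]
def Rrest():
    c,s=np.cos(REST[2]),np.sin(REST[2]); return tool(np.array([-.5*c,-.5*s,3**.5/2]),np.array([s,-c,0]))
def prest(d,n=0):  # point at d along tube axis, n out along the cradle normal
    a=np.array([-.5,0,3**.5/2]); x=np.array([3**.5/2,0,.5]); return body(REST,np.array([.045,0,.045])+d*a+n*x)[0]
def Rrack():
    c,s=np.cos(RACK[2]),np.sin(RACK[2]); return tool(np.array([0,0,1.]),np.array([c,s,0]))
def prack(y,z): return body(RACK,[0,y,z])[0]
E
python3 -c "
from h import *
print(Rrest(),prest(.212))
goto(prest(.262),Rrest())"
```

```text
[[-0.1574  0.0909  0.9833]
 [-0.8516  0.4917 -0.1818]
 [-0.5    -0.866   0.    ]] [0.5027 0.1104 0.2286]
shift mm [ 434.8211  -34.511  -266.7879] turn [20.8732 77.6067 25.0218] | 511.30827481134776 84.16999160114922
```

Request:
apply_moves(
  plan=[
    [0.045, -0.01, -0.028, 2.4, 8.9, 2.9, -1],
    [0.09, -0.02, -0.055, 4.8, 17.8, 5.8, -1],
    [0.14, -0.03, -0.085, 7.2, 26.7, 8.6, -1],
    [0.19, -0.035, -0.115, 9.6, 35.6, 11.5, -1],
    [0.24, -0.035, -0.145, 12, 44.5, 14.4, -1],
  ],
)

```text
time: 0.72
tool_pos: [0.3608, 0.2679, 0.2732]
tool_rot: [-1.471, 0.306, -1.138]
contact_force: [0.3, 1.2, -0.4]
opening: 0.0922
```

```bash
python3 -c "
from h import *
print(robot.observe()['qpos'])
goto(prest(.262),Rrest())"
```

```text
[ 0.2446  0.1098  1.775   0.3382  1.2315 -0.2825]
shift mm [212.9088 -60.7093  54.6094] turn [ 8.699  32.8623 10.4354] | 228.03060237950922 35.55978563410857
```

Request:
apply_moves(
  plan=[
    [0.05, -0.015, 0.014, 2.2, 8.2, 2.6, -1],
    [0.1, -0.03, 0.027, 4.4, 16.4, 5.2, -1],
    [0.155, -0.045, 0.04, 6.5, 24.6, 7.8, -1],
    [0.213, -0.061, 0.055, 8.7, 32.9, 10.4, -1],
    [0.213, -0.061, 0.055, 8.7, 32.9, 10.4, -1],
  ],
)

```text
time: 1.35
tool_pos: [0.5002, 0.0841, 0.2708]
tool_rot: [-1.573, 0.52, -1.757]
contact_force: [-0.7, 0.6, 0.7]
opening: 0.0917
```

```bash
cat > look.py <<'E'
import sys
from h import *
st=robot.observe(); im=cams.read_camera("wrist"); cv2.imwrite(f"pics/{sys.argv[1]}.png",im)
import json; json.dump({k:list(map(float,st[k])) for k in('tool_pos','tool_rot','qpos')},open(f"pics/{sys.argv[1]}.json","w"))
E
python3 look.py w1; python3 -c "
from h import *
st=robot.observe(); print(st['qpos'],st['tool_pos'],st['contact_force'])
goto(prest(.262),Rrest())
w=cam('wrist',st); 
ax=np.array([-.5,0,3**.5/2]); foot=np.array([.045,0,.045])
print(proj(w,body(REST,[foot+.15*ax,foot+.118*ax])), proj(w,body(REST,np.array([[75,50,12],[-75,50,12],[-75,-50,12],[75,-50,12]])/1e3)))"
```

```text
[-0.2963  0.2594  1.6639  0.5345  1.324  -0.2755] [0.4989 0.0862 0.2711] [ 0.0293  0.5992 -0.0933]
shift mm [ 0.034  -0.9297 -0.6624] turn [ 0.138  -0.0047  0.1683] | 1.1420613350840407 0.21767151265648302
[[251.7469 194.1015]
 [251.9241 185.3344]] [[216.9083 152.6712]
 [213.2604 261.497 ]
 [291.2976 261.5997]
 [288.0081 152.7069]]
```

View pics/w1.png

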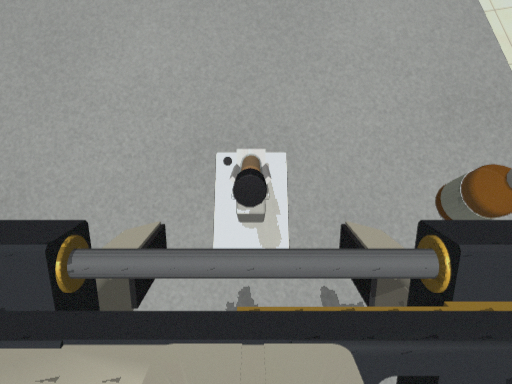

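The cap sits at about (250,189), plate top corners (215.5,153)/(287,152.5): within 1.5 px of the prediction, so I shift ~1 mm toward tool -z and go in.

Request:
apply_moves(
  plan=[
    [0, 0.04, -0.0015, 0.1, 0, 0.1, -1],
    [0, 0.08, -0.0015, 0.1, 0, 0.1, -1],
    [0, 0.115, -0.0015, 0.1, 0, 0.1, -1],
    [0, 0.139, -0.0015, 0.1, 0, 0.1, -1],
    [0, 0.139, -0.0015, 0.1, 0, 0.1, -1],
  ],
)

```text
time: 2.02
tool_pos: [0.5072, 0.1584, 0.1505]
tool_rot: [-1.573, 0.522, -1.747]
contact_force: [0.2, 0.7, 0.0]
opening: 0.092
```

Request:
apply_moves(
  plan=[
    [0, 0, 0, 0, 0, 0, 0.3],
    [0, 0, 0, 0, 0, 0, 0.45],
    [0, 0, 0, 0, 0, 0, 0.6],
    [0, 0, 0, 0, 0, 0, 1],
    [0, 0, 0, 0, 0, 0, 1],
  ],
  squeeze=20,
)

```text
time: 2.65
tool_pos: [0.5092, 0.1562, 0.1516]
tool_rot: [-1.569, 0.522, -1.749]
contact_force: [0.1, -0.0, -0.3]
opening: 0.0464
```

```bash
python3 look.py w2; python3 -c "
from h import *
st=robot.observe(); print(st['tool_pos'],st['contact_force'],st['torque'],st['opening'])
goto(prest(.122),Rrest())"
```

```text
[0.5092 0.1562 0.1515] [-0.2631  0.5342  0.2555] [-0.3695  0.1476 -0.0183] 0.04204365176410672
shift mm [1.5174 0.1387 1.8943] turn [0.0249 0.2023 0.0672] | 2.4311167819652186 0.21465473787646996
```

Request:
apply_moves(
  plan=[
    [0, 0, 0, 0, 0, 0, 1],
    [0, 0, 0, 0, 0, 0, 1],
    [0, 0, 0, 0, 0, 0, 1],
    [0, 0, 0, 0, 0, 0, 1],
    [0, 0, 0, 0, 0, 0, 1],
  ],
  squeeze=20,
)

```text
time: 3.32
tool_pos: [0.5096, 0.1563, 0.1516]
tool_rot: [-1.568, 0.522, -1.749]
contact_force: [3.3, 0.2, -1.2]
opening: 0.0286
```

Request:
apply_moves(
  plan=[
    [-0.015, -0.003, 0, 0, 0, 0, 1],
    [-0.04, -0.01, 0, 0, 0, 0, 1],
    [-0.065, -0.045, 0, 0, 0, 0, 1],
    [-0.09, -0.085, 0, 0, 0, 0, 1],
    [-0.105, -0.12, 0, 0, 0, 0, 1],
  ],
  squeeze=25,
)

```text
time: 3.95
tool_pos: [0.5135, 0.1873, 0.3091]
tool_rot: [-1.571, 0.522, -1.748]
contact_force: [0.9, -0.3, -1.3]
opening: 0.0282
```

```bash
python3 -c "
from h import *
st=robot.observe(); print(st['tool_pos'],st['contact_force'],st['torque'],st['opening'])
goto(prack(28,.30) if 0 else prack(.028,.30),Rrack())"
```

```text
[0.5135 0.1873 0.3091] [ 0.9222 -0.3147 -1.287 ] [-0.5132  0.1797 -0.0227] 0.02818133619932024
shift mm [ 292.3898 -157.5361   71.9314] turn [ -0.0716  -0.2365 -29.8829] | 339.8286561745842 29.88391370916003
```

Request:
apply_moves(
  plan=[
    [0.03, -0.016, 0.007, 0, 0, -5, 1],
    [0.08, -0.043, 0.02, 0, 0, -11, 1],
    [0.13, -0.07, 0.032, 0, 0, -18, 1],
    [0.18, -0.097, 0.044, 0, 0, -25, 1],
    [0.23, -0.124, 0.057, -0.1, -0.2, -29.9, 1],
  ],
)

```text
time: 4.58
tool_pos: [0.5232, -0.0815, 0.3004]
tool_rot: [-1.573, -0.003, -1.745]
contact_force: [-0.1, 0.0, -1.0]
opening: 0.0282
```

```bash
python3 -c "
from h import *
goto(prack(.028,.29),Rrack())"
```

```text
shift mm [69.2408 10.5243 14.6597] turn [ 0.1066 -0.057   0.162 ] | 71.55388851123394 0.2021484154904586
```

Request:
apply_moves(
  plan=[
    [0.03, 0.003, 0.006, 0.1, 0, 0.1, 1],
    [0.055, 0.007, 0.012, 0.1, 0, 0.1, 1],
    [0.069, 0.01, 0.015, 0.1, 0, 0.1, 1],
    [0.069, 0.01, 0.015, 0.1, 0, 0.1, 1],
    [0.069, 0.01, 0.015, 0.1, 0, 0.1, 1],
  ],
)

```text
time: 5.2
tool_pos: [0.5267, -0.1498, 0.2906]
tool_rot: [-1.569, 0.003, -1.746]
contact_force: [-0.5, -0.4, -0.4]
opening: 0.029
```

```bash
python3 look.py w3
python3 - <<'E'
from h import *
st=robot.observe(); print(st['qpos'],st['tool_pos'],st['contact_force'])
goto(prack(.028,.29),Rrack())
w=cam('wrist',st)
hM=np.array([[0,84,110],[0,28,75],[0,-28,160],[0,-84,110]])/1e3
rackM=np.array([[35,115,75],[35,-115,75],[-35,-115,75],[-35,115,75]])/1e3
print("pred",proj(w,body(RACK,hM)),proj(w,body(RACK,rackM)))
Rm=R.from_euler('xyz',st['tool_rot']).as_matrix()
print("foot pred",proj(w,st['tool_pos']+Rm@[0,.122,0]))
cv2.imwrite("pics/t3.png",cams.read_camera("top"));cv2.imwrite("pics/s3.png",cams.read_camera("scene"))
a=cv2.imread("pics/s3.png")[60:220,90:240]; a=cv2.resize(a,(562,600),interpolation=cv2.INTER_CUBIC)
cv2.imwrite("pics/s3c.png",a)
E
```

```text
[-0.4186  0.3483  1.3674  0.0031  1.4244 -0.2446] [ 0.5268 -0.1497  0.2908] [-0.2455  0.1136 -0.4124]
shift mm [ 2.6382  0.7974 -0.6843] turn [-0.1269 -0.0563 -0.147 ] | 2.839776113782522 0.20223098766961237
pred [[251.1205 126.1779]
 [251.2789 174.606 ]
 [251.2209 250.6982]
 [251.3948 278.0016]] [[283.4525  95.5643]
 [279.2632 286.2558]
 [223.6762 286.357 ]
 [218.8154  95.6044]]
foot pred [[252.1872 191.7969]]
```

View pics/w3.png

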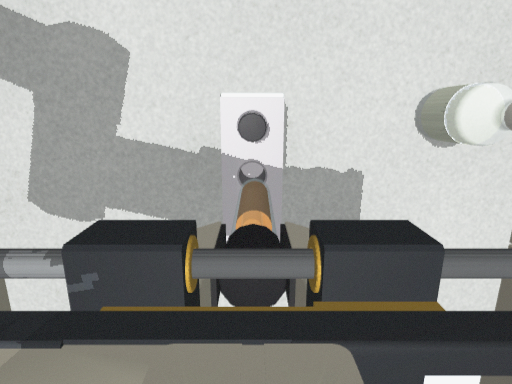

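View pics/s3c.png

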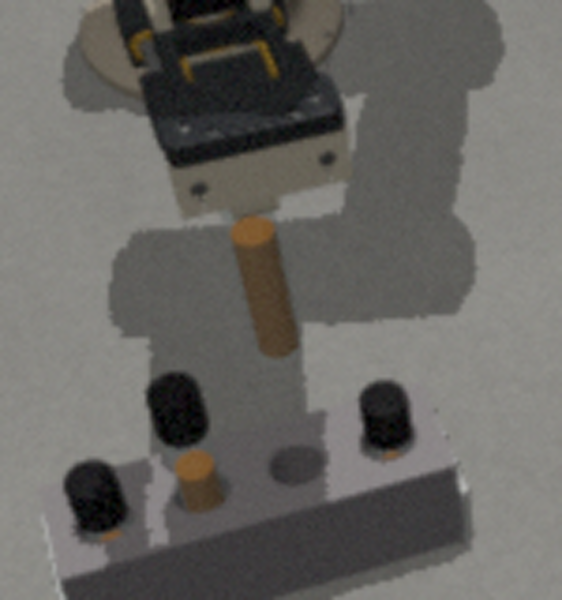

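Wrist view: tube upright in the jaws (foot ~(252,185)), free hole just behind it at (252,172), short cap (252.5,127), rack edges at columns ~221.5/285. Now precise edges.

```bash
cat > e.py <<'E'
from h import *
import json
im=cv2.imread("pics/w3.png"); g=cv2.cvtColor(im,cv2.COLOR_BGR2GRAY).astype(float)
st=json.load(open("pics/w3.json")); w=cam('wrist',st); Rm=R.from_euler('xyz',st['tool_rot']).as_matrix()
for r in (98,102,106): print(r, g[r,212:230].astype(int), g[r,278:294].astype(int))
m=(g[110:145,232:275]<95).astype(np.uint8); ys,xs=np.nonzero(m); print("cap blob",xs.mean()+232,ys.mean()+110,xs.min()+232,xs.max()+232,ys.min()+110,ys.max()+110)
print("col252",g[150:200,252].astype(int))
for r in (150,): print("row",r,g[r,212:294].astype(int))
for r in (166,170,174): print("row",r,g[r,232:276].astype(int))
hsv=cv2.cvtColor(im,cv2.COLOR_BGR2HSV)
for r in (188,196,204,212): 
    s=np.nonzero(hsv[r,225:280,1]>90)[0]+225; print("tube",r,s.min(),s.max())
P=lambda v: st['tool_pos']+Rm@np.array(v)
print("tool axis proj at y=.122,.1,.08,.215",proj(w,[P([0,.122,0]),P([0,.1,0]),P([0,.08,0]),P([0,.215,0])]))
# cap circles pred: mid-cap
print("pred cap top/bottom", proj(w,body(RACK,[[0,.084,.11],[0,.084,.078]])))
E
python3 e.py
```

```text
98 [220 222 226 226 222 218 218 219 237 238 238 237 238 238 238 238 238 237] [235 234 235 235 235 234 224 218 217 216 217 219 221 222 221 217]
102 [215 217 217 217 217 217 216 215 233 238 238 238 239 238 239 238 237 238] [235 235 233 234 235 234 186 216 216 217 222 223 223 224 224 223]
106 [223 222 220 218 220 220 217 218 233 237 237 238 237 238 238 237 238 238] [235 235 234 234 234 235 186 157 201 196 215 218 222 223 226 224]
cap blob 255.33823529411765 129.4485294117647 238 266 113 141
col252 [233 234 232 233 233 233 233 233 220 162 148 126 146 160 159 161 159 161
 161 160 160 159 159 159 161 161 159 142  96 119 119 107  99 100  98 100
 102 100 101 103 104 102 102 102 105 103 106 101 102 103]
row 150 [151 149 148 148 148 148 147 149 151 217 233 235 234 235 235 235 235 234
 235 234 235 234 234 236 235 235 234 235 234 235 234 234 233 234 234 232
 234 233 234 234 233 232 234 233 233 233 233 233 233 232 233 232 232 232
 232 233 233 233 232 231 232 233 232 233 233 232 231 231 231 231 231 182
 153 148 212 218 220 218 214 215 214 213]
row 166 [155 158 158 158 158 160 161 158 138 128 145 156 158 160 161 161 158 159
 159 159 159 160 160 160 161 160 162 161 161 155 128 124 150 157 159 159
 157 159 158 158 157 214 217 219]
row 170 [158 157 156 159 158 156 132 120  81 106 155 161 161 160 160 159 160 163
 161 159 160 161 163 163 160 161 160 161 162 159 153  86  91 113 142 159
 158 158 160 158 161 155 158 158]
row 174 [161 158 153 158 157 134 124  78  72  78  81  91 141 153 160 161 214 220
 169 162 161 161 162 160 159 159 163 149 115  77  76  73  69  91 118 148
 157 157 159 157 160 158 161 159]
tube 188 246 247
tube 196 255 264
tube 204 252 254
tube 212 244 266
tool axis proj at y=.122,.1,.08,.215 [[252.1873 191.7971]
 [252.1532 198.5256]
 [252.1168 205.6984]
 [252.2877 171.9999]]
pred cap top/bottom [[251.239  126.1069]
 [251.3056 124.8776]]
```

Request:
apply_moves(
  plan=[
    [0.0023, 0.02, -0.0003, -0.1, 0, -0.1, 1],
    [0.0023, 0.05, -0.0003, -0.1, 0, -0.1, 1],
    [0.0023, 0.075, -0.0003, -0.1, 0, -0.1, 1],
    [0.0023, 0.085, -0.0003, -0.1, 0, -0.1, 1],
    [0.0023, 0.085, -0.0003, -0.1, 0, -0.1, 1],
  ],
)

```text
time: 5.98
tool_pos: [0.5264, -0.1524, 0.2056]
tool_rot: [-1.571, 0.001, -1.746]
contact_force: [-0.6, -0.4, -1.2]
opening: 0.0287
```

```bash
python3 look.py w4
python3 - <<'E'
from h import *
st=robot.observe(); print(st['tool_pos'],st['contact_force'])
goto(prack(.028,.132),Rrack())
w=cam('wrist',st); Rm=R.from_euler('xyz',st['tool_rot']).as_matrix()
P=lambda v: st['tool_pos']+Rm@np.array(v)
print(proj(w,[P([0,.122,0]),P([0,st['tool_pos'][2]-.075,0])]))
a=cv2.imread("pics/w4.png")[130:260,190:315]; cv2.imwrite("pics/w4c.png",cv2.resize(a,None,fx=4.6,fy=4.6,interpolation=cv2.INTER_CUBIC))
E
```

```text
[ 0.5267 -0.1527  0.2064] [-0.1848 -0.2999  0.0573]
shift mm [-0.2314 74.353  -1.2929] turn [-0.0886 -0.0921 -0.0188] | 74.36459512190912 0.1291637249488314
[[252.187  191.7987]
 [252.2    189.242 ]]
```

View pics/w4c.png

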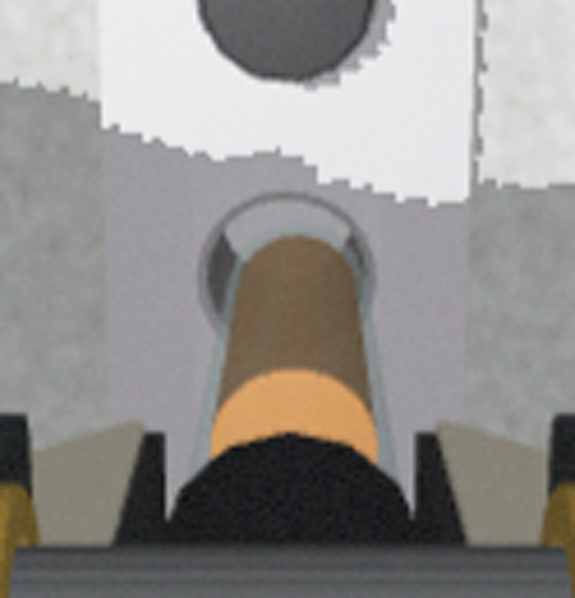

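Tube foot centre is at ~col 296 in the crop versus hole centre 287: about 1.6 mm off along tool z; I correct by -1.5 mm and lower.

Request:
apply_moves(
  plan=[
    [0, 0.003, -0.0015, 0, 0, 0, 1],
    [0, 0.02, -0.0015, 0, 0, 0, 1],
    [0, 0.04, -0.0015, 0, 0, 0, 1],
    [0, 0.06, -0.0015, 0, 0, 0, 1],
    [0, 0.07, -0.0015, 0, 0, 0, 1],
  ],
)

```text
time: 6.65
tool_pos: [0.5248, -0.1525, 0.1352]
tool_rot: [-1.571, 0.001, -1.746]
contact_force: [-0.8, -0.1, -0.2]
opening: 0.0283
```

Request:
apply_moves(
  plan=[
    [0, 0.0, 0, 0, 0, 0, 1],
    [0, 0.002, 0, 0, 0, 0, 1],
    [0, 0.003, 0, 0, 0, 0, 1],
    [0, 0.004, 0, 0, 0, 0, 1],
    [0, 0.004, 0, 0, 0, 0, 1],
  ],
)

```text
time: 7.28
tool_pos: [0.5251, -0.1526, 0.132]
tool_rot: [-1.569, 0.0, -1.746]
contact_force: [-1.1, -0.5, 1.0]
opening: 0.0285
```

Nearly home; feel for the bottom.

Request:
apply_moves(
  plan=[
    [0, 0.001, 0, 0, 0, 0, 1],
    [0, 0.0015, 0, 0, 0, 0, 1],
    [0, 0.002, 0, 0, 0, 0, 1],
    [0, 0.0025, 0, 0, 0, 0, 1],
    [0, 0.0025, 0, 0, 0, 0, 1],
  ],
)

```text
time: 7.9
tool_pos: [0.526, -0.153, 0.1317]
tool_rot: [-1.566, -0.001, -1.746]
contact_force: [-2.5, 2.2, 16.1]
opening: 0.0286
```

Request:
apply_moves(
  plan=[
    [0, -0.002, 0, 0, 0, 0, 1],
    [0, -0.002, 0, 0, 0, 0, 0.3],
    [0, -0.002, 0, 0, 0, 0, 0],
    [0, -0.002, 0, 0, 0, 0, -0.3],
    [0, -0.002, 0, 0, 0, 0, -0.3],
  ],
)

```text
time: 8.52
tool_pos: [0.5249, -0.1524, 0.1309]
tool_rot: [-1.571, 0.001, -1.746]
contact_force: [0.6, -0.6, 0.8]
opening: 0.057
```

Request:
apply_moves(
  plan=[
    [0, -0.002, 0, 0, 0, 0, -0.3],
    [0, -0.03, 0, 0, 0, 0, -0.3],
    [0, -0.06, 0, 0, 0, 0, -0.3],
    [0, -0.09, 0, 0, 0, 0, -0.3],
    [0, -0.09, 0, 0, 0, 0, -0.3],
  ],
)

```text
time: 9.15
tool_pos: [0.526, -0.153, 0.2236]
tool_rot: [-1.565, -0.001, -1.746]
contact_force: [0.0, 0.9, -1.0]
opening: 0.0598
```

```bash
python3 look.py w5
python3 - <<'E'
from h import *
st=robot.observe(); print(st['tool_pos'],st['contact_force'],st['opening'])
goto(prack(-.028,.215),Rrack())
w=cam('wrist',st)
print(proj(w,body(RACK,np.array([[0,84,110],[0,28,160],[0,-28,160],[0,-84,110]])/1e3)))
E
```

```text
[ 0.5252 -0.1526  0.2218] [-0.0181  0.6204 -0.3771] 0.05982275400239518
shift mm [55.5145  6.8317  0.4831] turn [-0.1436 -0.1106 -0.002 ] | 55.935347870652066 0.18131491975998723
[[252.1741 125.5004]
 [252.4278 212.644 ]
 [252.5661 286.3831]
 [252.537  312.1921]]
```

View pics/w5.png

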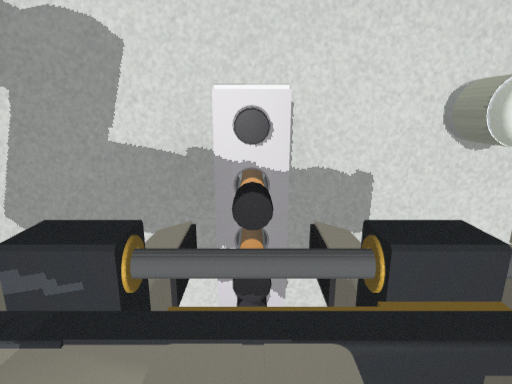

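Read tube stands upright in hole 2 (cap (252,206), as predicted). On to the next tube.

Request:
apply_moves(
  plan=[
    [0.028, 0, 0, -0.1, 0, 0, -0.3],
    [0.0555, 0.01, 0.0005, -0.1, -0.1, 0, -0.3],
    [0.0555, 0.045, 0.0005, -0.1, -0.1, 0, -0.3],
    [0.0555, 0.08, 0.0005, -0.1, -0.1, 0, -0.3],
    [0.0555, 0.0895, 0.0005, -0.1, -0.1, 0, -0.3],
  ],
)

```text
time: 9.82
tool_pos: [0.5139, -0.2063, 0.1284]
tool_rot: [-1.578, 0.003, -1.745]
contact_force: [-0.1, -0.2, -0.8]
opening: 0.06
```

Request:
apply_moves(
  plan=[
    [0, 0, 0, 0, 0, 0, -0.3],
    [0, 0, 0, 0, 0, 0, 0],
    [0, 0, 0, 0, 0, 0, 1],
    [0, 0, 0, 0, 0, 0, 1],
    [0, 0, 0, 0, 0, 0, 1],
  ],
  squeeze=25,
)

```text
time: 10.45
tool_pos: [0.5159, -0.2073, 0.1321]
tool_rot: [-1.571, 0.0, -1.745]
contact_force: [0.3, -0.0, 2.3]
opening: 0.0283
```

Request:
apply_moves(
  plan=[
    [0, 0, 0, 0, 0, 0, 1],
    [0, 0, 0, 0, 0, 0, 1],
    [0, 0, 0, 0, 0, 0, 1],
    [0, 0, 0, 0, 0, 0, 1],
    [0, 0, 0, 0, 0, 0, 1],
  ],
  squeeze=25,
)

```text
time: 11.08
tool_pos: [0.516, -0.2074, 0.132]
tool_rot: [-1.571, 0.0, -1.745]
contact_force: [-0.3, 0.4, 5.8]
opening: 0.0283
```

Request:
apply_moves(
  plan=[
    [0, -0.015, 0, 0, 0, 0, 1],
    [0, -0.05, 0, 0, 0, 0, 1],
    [0, -0.095, 0, 0, 0, 0, 1],
    [0, -0.14, 0, 0, 0, 0, 1],
    [0, -0.185, 0, 0, 0, 0, 1],
  ],
)

```text
time: 11.7
tool_pos: [0.5155, -0.2071, 0.3185]
tool_rot: [-1.572, 0.001, -1.745]
contact_force: [0.8, -0.1, -1.1]
opening: 0.0285
```

Run:
```python
from h import *
st=robot.observe(); print(st['tool_pos'],st['contact_force'],st['opening'])
goto([.53,.10,.33],Rrack())
goto(prest(.182,.08),Rrest()); print(prest(.182,.08))
```

```text
[ 0.5155 -0.2071  0.3185] [ 0.7729 -0.0948 -1.0871] 0.028490901814516214
shift mm [-304.9941  -11.2416  -38.8473] turn [ 0.0777 -0.0141 -0.035 ] | 307.6636307776807 0.0864013946448287
shift mm [-394.7614   76.2344  -66.6442] turn [ 0.2119  0.4863 29.9652] | 407.54100835016527 29.969854004413893
[0.518  0.1933 0.2426]
```

Request:
apply_moves(
  plan=[
    [-0.03, 0, -0.005, 0, 0, 0, 1],
    [-0.08, 0, -0.014, 0, 0.1, 5, 1],
    [-0.135, 0, -0.023, 0.1, 0.2, 11, 1],
    [-0.19, 0, -0.032, 0.1, 0.3, 18, 1],
    [-0.245, 0, -0.041, 0.1, 0.4, 25, 1],
  ],
)

```text
time: 12.32
tool_pos: [0.5177, 0.0428, 0.3176]
tool_rot: [-1.571, 0.44, -1.752]
contact_force: [-0.7, -0.2, -1.6]
opening: 0.0286
```

Run:
```python
from h import *
st=robot.observe(); print(st['tool_pos'])
goto(prest(.162,.06),Rrest()); print(prest(.162,.06))
```

```text
[0.5177 0.0428 0.3176]
shift mm [-83.7193 152.5774 -26.6409] turn [0.083  0.0985 4.7613] | 176.0639810059662 4.763086908718757
[0.5167 0.1861 0.2153]
```

Request:
apply_moves(
  plan=[
    [-0.035, 0.02, -0.01, 0, 0, 2, 1],
    [-0.065, 0.05, -0.02, 0.1, 0.1, 4.8, 1],
    [-0.084, 0.095, -0.027, 0.1, 0.1, 4.8, 1],
    [-0.084, 0.135, -0.027, 0.1, 0.1, 4.8, 1],
    [-0.084, 0.152, -0.027, 0.1, 0.1, 4.8, 1],
  ],
)

```text
time: 12.95
tool_pos: [0.5151, 0.1852, 0.213]
tool_rot: [-1.575, 0.52, -1.754]
contact_force: [0.2, -0.2, -0.5]
opening: 0.0281
```

```bash
python3 look.py w6
python3 - <<'E'
from h import *
st=robot.observe(); print(st['tool_pos'],st['contact_force'])
goto(prest(.162,.06),Rrest())
goto(prest(.126,.0),Rrest())
w=cam('wrist',st); Rm=R.from_euler('xyz',st['tool_rot']).as_matrix()
P=lambda v: st['tool_pos']+Rm@np.array(v)
print("tube foot",proj(w,P([0,.122,0])),"rest corners",proj(w,body(REST,np.array([[75,50,12],[-75,50,12],[-75,-50,12],[75,-50,12]])/1e3)), "cradle top edges", proj(w,[prest(.085)]))
a=cv2.imread("pics/w6.png")[100:260,150:350]; cv2.imwrite("pics/w6c.png",cv2.resize(a,(750,600),interpolation=cv2.INTER_CUBIC))
E
```

```text
[0.5148 0.1854 0.2118] [-0.8194  0.3641 -2.9961]
shift mm [-2.6051 -2.5394  1.7423] turn [ 0.3045 -0.0604  0.2089] | 4.033694352054459 0.37413144256641934
shift mm [57.2631 33.6784  1.9973] turn [ 0.3045 -0.0604  0.2089] | 66.46269638366752 0.37413144256641934
tube foot [[252.2333 191.2545]] rest corners [[211.1782 214.0276]
 [205.8173 358.286 ]
 [303.9116 358.6197]
 [298.5803 214.1102]] cradle top edges [[255.0616 278.9094]]
```

View pics/w6c.png

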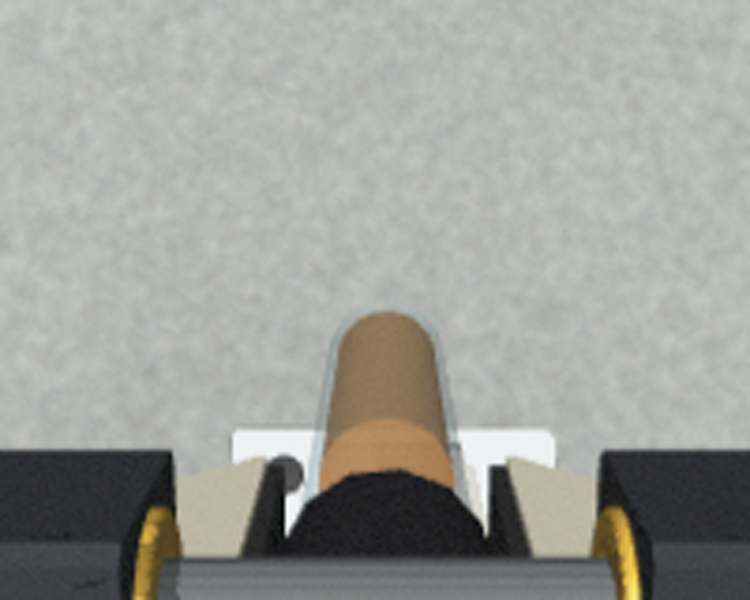

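Plate's upper edge (px 211.9/298.0, row 214.7) matches the prediction; tube foot is ~1 mm off the tool axis, so I shift z by +1 mm and approach the channel along its normal.

Request:
apply_moves(
  plan=[
    [0.005, 0.01, 0.001, 0.3, 0, 0.2, 1],
    [0.02, 0.022, 0.001, 0.3, 0, 0.2, 1],
    [0.035, 0.029, 0.001, 0.3, 0, 0.2, 1],
    [0.045, 0.029, 0.001, 0.3, 0, 0.2, 1],
    [0.05, 0.029, 0.001, 0.3, 0, 0.2, 1],
  ],
)

```text
time: 13.62
tool_pos: [0.5125, 0.1546, 0.1649]
tool_rot: [-1.565, 0.524, -1.755]
contact_force: [-0.2, -0.2, -1.1]
opening: 0.0286
```

Run:
```python
from h import *
st=robot.observe(); print(st['tool_pos'],R.from_euler('xyz',st['tool_rot']).inv().apply(st['contact_force']),st['opening'])
goto(prest(.122,.0),Rrest())
```

```text
[0.5125 0.1546 0.1649] [ 0.7252  0.8246 -0.1261] 0.028646410587408525
shift mm [ 7.3846 12.2234 -1.6985] turn [-0.3687 -0.0489 -0.0398] | 14.381583034718744 0.3740264725865614
```

Request:
apply_moves(
  plan=[
    [0.002, 0, 0, 0, 0, 0, 1],
    [0.003, 0, 0, 0, 0, 0, 1],
    [0.004, 0, 0, 0, 0, 0, 1],
    [0.005, 0, 0, 0, 0, 0, 1],
    [0.005, 0, 0, 0, 0, 0, 1],
  ],
)

```text
time: 14.25
tool_pos: [0.5113, 0.1515, 0.1622]
tool_rot: [-1.566, 0.525, -1.754]
contact_force: [-0.5, 2.1, 0.4]
opening: 0.0284
```

```bash
python3 look.py w7
python3 - <<'E'
from h import *
st=robot.observe(); print(st['tool_pos'],R.from_euler('xyz',st['tool_rot']).inv().apply(st['contact_force']),st['torque'],st['opening'])
goto(prest(.122,.0),Rrest())
w=cam('wrist',st); print(proj(w,body(REST,np.array([[75,50,12],[75,-50,12]])/1e3)),proj(w,[prest(.085),prest(0)]))
a=cv2.imread("pics/w7.png")[60:240,150:350]; cv2.imwrite("pics/w7c.png",cv2.resize(a,(667,600),interpolation=cv2.INTER_CUBIC))
E
```

```text
[0.5113 0.1515 0.1622] [-1.2179  0.1141  0.0519] [0.0612 0.2048 0.0982] 0.028917112248705613
shift mm [ 3.1511 11.5308 -1.0189] turn [-0.2806 -0.0197 -0.0591] | 11.996975063584777 0.28747063961518254
[[201.6528 172.4305]
 [299.3235 172.3363]] [[250.2421 223.7684]
 [250.4665 191.6821]]
```

View pics/w7c.png

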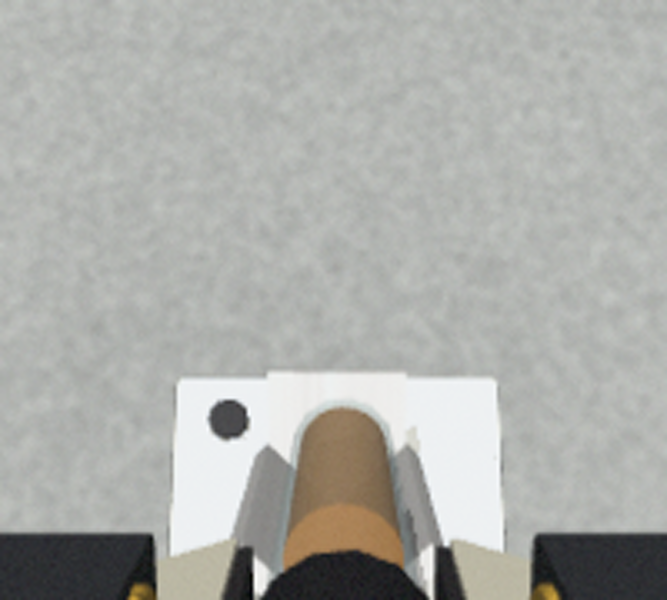

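Tube foot centre (341) is ~1 mm to the right of the channel/stop centre (337) in the crop; correct -1 mm and seat.

Request:
apply_moves(
  plan=[
    [0.001, 0, -0.001, 0, 0, 0, 1],
    [0.002, 0.002, -0.001, 0, 0, 0, 1],
    [0.003, 0.004, -0.001, 0, 0, 0, 1],
    [0.003, 0.006, -0.001, 0, 0, 0, 1],
    [0.003, 0.007, -0.001, 0, 0, 0, 1],
  ],
)

```text
time: 14.92
tool_pos: [0.5104, 0.1529, 0.1551]
tool_rot: [-1.566, 0.526, -1.754]
contact_force: [-3.2, 3.1, 8.3]
opening: 0.0284
```

Run:
```python
from h import *
st=robot.observe(); print(st['tool_pos'],R.from_euler('xyz',st['tool_rot']).inv().apply(st['contact_force']),st['torque'],st['opening'])
goto(prest(.122,.0),Rrest())
```

```text
[0.5104 0.1529 0.1551] [-6.2633 -5.9686 -3.6779] [0.8355 0.5375 0.3868] 0.028433286051522465
shift mm [0.6577 4.7669 0.1664] turn [-0.2641 -0.0167 -0.1235] | 4.814978889265215 0.29199691803870986
```

Request:
apply_moves(
  plan=[
    [-0.0005, 0.001, 0.0005, -0.2, 0, 0, 1],
    [-0.0005, 0.002, 0.0005, -0.2, 0, 0, 1],
    [-0.0005, 0.003, 0.0005, -0.2, 0, 0, 1],
    [-0.0005, 0.004, 0.0005, -0.2, 0, 0, 1],
    [-0.0005, 0.004, 0.0005, -0.2, 0, 0, 1],
  ],
)

```text
time: 15.55
tool_pos: [0.511, 0.1552, 0.1516]
tool_rot: [-1.571, 0.525, -1.754]
contact_force: [-1.9, 3.3, 4.7]
opening: 0.0283
```

Run:
```python
from h import *
st=robot.observe(); print(st['tool_pos'],R.from_euler('xyz',st['tool_rot']).inv().apply(st['contact_force']),st['torque'],st['opening'])
goto(prest(.122,.0),Rrest())
```

```text
[0.511  0.1552 0.1516] [-4.8926 -2.5765 -2.4846] [0.6747 0.5561 0.3402] 0.028340061678764232
shift mm [ 0.9468  0.5347 -0.0036] turn [-0.0191 -0.023  -0.1019] | 1.0874145342753179 0.10617932183137856
```

Request:
apply_moves(
  plan=[
    [0, 0.0005, 0, 0, 0, 0, 1],
    [0, 0.001, 0, 0, 0, 0, 1],
    [0, 0.0015, 0, 0, 0, 0, 1],
    [0, 0.002, 0, 0, 0, 0, 1],
    [0, 0.002, 0, 0, 0, 0, 1],
  ],
)

```text
time: 16.18
tool_pos: [0.5113, 0.1556, 0.1512]
tool_rot: [-1.569, 0.525, -1.753]
contact_force: [-8.9, -4.0, 17.7]
opening: 0.0286
```

Run:
```python
from h import *
st=robot.observe(); print(st['tool_pos'],R.from_euler('xyz',st['tool_rot']).inv().apply(st['contact_force']),st['torque'],st['opening'])
goto(prest(.122,.0),Rrest())
```

```text
[0.5113 0.1556 0.1512] [ -4.1038 -18.1317  -8.0114] [0.6169 1.3141 0.7578] 0.028562506121166717
shift mm [ 1.0934 -0.0301 -0.2243] turn [-0.079   0.0381 -0.0974] | 1.1165960770040626 0.13110714132945556
```

Against the stop (18 N along the axis, depth matches). Relax the push and let go gently.

Request:
apply_moves(
  plan=[
    [0, -0.0015, -0.0005, 0, 0, 0, 1],
    [0, -0.0015, -0.0005, 0, 0, 0, 0.5],
    [0, -0.0015, -0.0005, 0, 0, 0, 0.3],
    [0, -0.0015, -0.0005, 0, 0, 0, 0.1],
    [0, -0.0015, -0.0005, 0, 0, 0, -0.3],
  ],
  squeeze=10,
)

```text
time: 16.8
tool_pos: [0.5112, 0.1547, 0.1506]
tool_rot: [-1.569, 0.524, -1.754]
contact_force: [-0.7, 0.3, -0.1]
opening: 0.047
```

Request:
apply_moves(
  plan=[
    [0, 0, 0, 0, 0, 0, -0.6],
    [0, 0, 0, 0, 0, 0, -0.6],
    [0, 0, 0, 0, 0, 0, -0.6],
    [0, 0, 0, 0, 0, 0, -0.6],
    [0, 0, 0, 0, 0, 0, -0.6],
  ],
)

```text
time: 17.42
tool_pos: [0.5111, 0.1549, 0.1508]
tool_rot: [-1.569, 0.524, -1.754]
contact_force: [0.2, -0.1, -0.1]
opening: 0.0733
```

Request:
apply_moves(
  plan=[
    [0, -0.02, 0, 0, 0, 0, -0.6],
    [0, -0.05, 0, 0, 0, 0, -0.6],
    [0, -0.09, 0, 0, 0, 0, -0.6],
    [0, -0.13, 0, 0, 0, 0, -0.6],
    [0, -0.14, 0, 0, 0, 0, -0.6],
  ],
)

```text
time: 18.05
tool_pos: [0.4989, 0.085, 0.274]
tool_rot: [-1.565, 0.524, -1.753]
contact_force: [-0.6, -0.1, -0.0]
opening: 0.0734
```

```bash
python3 look.py w8
python3 - <<'E'
from h import *
st=robot.observe(); print(st['tool_pos'],st['contact_force'],st['opening'])
cv2.imwrite("pics/t8.png",cams.read_camera("top")); cv2.imwrite("pics/s8.png",cams.read_camera("scene"))
w=cv2.imread("pics/w8.png")[110:290,180:330]; s=cv2.imread("pics/s8.png")
f=lambda i,sz: cv2.resize(i,sz,interpolation=cv2.INTER_CUBIC)
cv2.imwrite("pics/m8.png",np.vstack([np.hstack([f(w,(400,300)),f(s[85:160,240:340],(400,300))]),np.hstack([f(s[145:235,95:215],(400,300)),f(cv2.imread("pics/t8.png")[200:290,140:260],(400,300))])]))
E
```

```text
[0.4988 0.0851 0.2737] [-0.606  -0.8679  0.8206] 0.07319230539204413
```

View pics/m8.png

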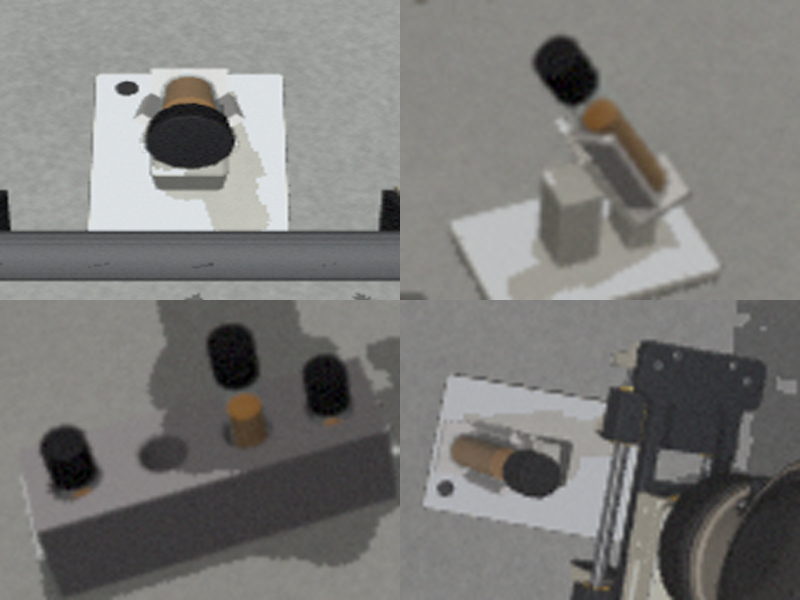

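The next tube lies in the channel where the first one lay, its cap at scene px ~(281,102), as at the start. The read tube is upright in the rack. I'll do one numeric depth check, then hand in.

Run:
```python
from h import *
a=cv2.imread("pics/scene0.png",0); b=cv2.imread("pics/s8.png",0)
def cap(g,x0,x1,y0,y1):
    ys,xs=np.nonzero(g[y0:y1,x0:x1]<45); return xs.mean()+x0,ys.mean()+y0,len(xs)
print("rest cap before/after",cap(a,268,295,90,115),cap(b,268,295,90,115))
s=cam("scene")
print("rack tall: start hole1",cap(a,128,148,155,184),"pred",proj(s,prack(-.028,.144)),"end hole2",cap(b,155,177,148,175),"pred",proj(s,prack(.028,.144)))
print("shorts",cap(a,105,125,180,204),cap(b,105,125,180,204),cap(a,184,203,158,182),cap(b,184,203,158,182))
st=robot.observe(); print(st['qvel'],st['contact_force']); robot.hand_in()
```

```text
rest cap before/after (np.float64(281.6993865030675), np.float64(102.0122699386503), 163) (np.float64(281.030487804878), np.float64(102.3780487804878), 164)
rack tall: start hole1 (np.float64(136.94618834080717), np.float64(169.15695067264573), 223) pred [[138.8728 169.0492]] end hole2 (np.float64(164.40174672489084), np.float64(161.7991266375546), 229) pred [[165.8629 161.6911]]
shorts (np.float64(115.04109589041096), np.float64(192.62100456621005), 219) (np.float64(115.13953488372093), np.float64(192.6139534883721), 215) (np.float64(192.44148936170214), np.float64(171.0744680851064), 188) (np.float64(192.42512077294685), np.float64(170.59420289855072), 207)
[ 0.0107  0.0168  0.0179  0.0006 -0.0016 -0.0019] [-0.6616  0.1658  0.4976]
the job is handed in; nothing more can be done
```

The job is done and handed in at about 18 s of the 56 s allowed.

- **First tube:** I lifted it off the rest and put it in the rack's free hole, hole 2. I pushed it down until it bottomed at about 16 N and let go.
- **Second tube:** I took it from hole 1 and laid it in the channel cap end up. I slid it down until its foot met the stop at about 18 N, then let go and backed the arm away.

**Last checks:**
- The cap on the rest is within 1 px of where the first tube's cap was at the start.
- The racked tube's cap height matches the fully-home prediction to 0.1 px. It is 1.5 px off sideways, but so was the tall tube that started in the rack, so that is calibration error.
- The two short tubes are within 0.5 px of where they started.
- The gripper is open and the arm is clear, with residual force under 1 N.

I did not measure the two bottles again, but the arm never went near them. None of the checks failed or disagreed.

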